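# Stack a machine foot and clamp it under the notched hold-down

### The job

Fit up the machine foot for tacking: pile its three loose parts widest first - the spacer block centred on the foot plate, the boss upright and centred on the block - while the plate still lies out in front of the hold-down. Then slide the whole pile straight in under the clamp arm until the plate sits square and hard against the stop, centred under the arm. Last, squeeze the arm's release lever, slide the arm down until its sprung foot presses firmly on the boss (not with brute force), and let go of the lever so that the arm locks in a notch and the pile stays clamped tight.

Things in the scene. Friction and masses are not known exactly. Their poses are not given: they have to be found in the camera images.
- foot_plate: The widest part: flat bare-steel plate 130 (its x) x 110 (its y) x 8 mm high with a 13 mm bolt hole near each corner, about 0.9 kg, lying flat on the bench in front of the hold-down; too wide for the gripper, so it is pushed by its edge. Origin: centre of its underside, z up. At the start its x axis is within 0.2 rad of the stand's x axis, and it lies 9 to 11 cm short of home.
- spacer_block: Dark solid steel block, 60 x 60 mm, 25 mm high, edges rounded 3 mm, about 0.65 kg, standing flat near the front edge to the left of the plate. Origin: centre of its underside, z up, x and y square to its sides.
- boss: Round bare-steel boss, 36 mm diameter, 34 mm high, with a dark 15 mm tapped hole in its top, about 0.26 kg, standing upright near the front edge to the left of the plate; it and the block swap places. Origin: centre of its underside, z up.
- clamp_stand: Hold-down fixed to the bench: grey flange 75 x 110 x 14 mm high, four bolts, 24 mm square notched steel column to 229 mm, black cap. Origin: column's axis at bench height; z up, x points away from the arm's free end (at yaw 0 away from the robot): the arm reaches along -x. With the plate home, the plate's origin is at (-80, 0) mm in this frame. Bare bench in front.
- stop (a point): Middle of the stop, 4 mm above the bench: the flange's straight front face, 15 mm from the column's axis on the -x side, square to the stand's x axis; axes as clamp_stand.
- clamp_arm: Dark steel arm that slides up and down the column on a collar 36 mm high; 22 mm wide (y), 26 mm high. Origin: mid width and mid height of the arm on the foot's vertical axis, 80 mm from the column's axis; axes as clamp_stand. It ends 12 mm beyond the origin on the -x side. It starts 138 to 173 mm above the bench and weighs 0.45 kg; unlocked it sinks slowly against its drag.
- clamp_nut (a point): Lock nut on the arm's top, 13 mm above the arm's origin. Below hang the screw and a rubber foot 26 mm in diameter; its face stands 50 to 62 mm below the arm's origin, set differently each time and not told: feel for it. The foot is sprung: it gives way by 15 mm, from 5 N to 17 N. Let go, the arm is locked both ways by notches 5 mm apart and may first spring back up by 5 mm or a little more.
- clamp_grip (a point): Point on the arm, 6 mm to the +y side of its origin: the middle of the width of arm and lever together when squeezed (33 mm; 39 mm when let go). Taken from above here, the fingers closing along the stand's y, one on the arm's bare -y side and one on the lever. Axes as clamp_stand.
- clamp_lever (a joint): Release lever, rad: 0 let go (heel in a notch; holds below 0.05), 0.10 squeezed home; clear from 0.085. Steel bar 7 mm thick, 18 mm high, along the arm's +y side at its mid height, ending 14 mm beyond the origin; it swings level about a pin 52 mm from the origin towards the column. Its outer face is 28 mm from the arm's middle let go, 22 mm squeezed; takes 8 to 11 N there.

How it is judged:
By the outcome, as a careful person would: the job done as asked, in the order asked, and still so for the second after the job is handed in, with the robot touching nothing.
It also fails if it takes over 72 s, if anything falls off the work surface, if the arm or the gripper's body presses on something with over 40 N, if the wrist force passes 120 N, or if a joint passes its speed limit or range.

### The arm

A 6-joint arm with a two-finger parallel gripper is mounted at the origin on a cart in front of the work surface, level with it; the furniture and walls round the work are solid. World frame = base frame: x ahead of the robot, y to its left, z up, the work surface at z = 0. Lengths are in m, angles in rad, forces in N, time in s.
With the tool pointing down it reaches from about 0.4 to 0.825 m from the base axis. Payload 7 kg.
Tool frame: the origin (TCP) lies at the very end of the fingers, on their centre line; the grasp point (between the pads) lies arm.hold_point_z behind it (arm.hold_point_z is the distance from the TCP to the grasp point, in m); z points along the fingers, y is the line along which they close (so a half turn about z gives the same grasp; the last joint's range is limited). The gripper opens to 88 mm and grips with 3 to 60 N. Pads are 19 mm wide; open, the fingers measure 130 mm over their backs; the gripper's body (78 mm by 193 mm) begins 47 mm behind the grasp point.
Start: joints at [1.622, 0.359, 0.012, 0, -1.224, -0.288], TCP at [0.158, 0.656, 0.227] pointing down, gripper open.
Joint ranges: [-3.07, 3.07], [-1.43, 2.12], [-1.02, 1.25], [-3.03, 1.67], [-3.05, -0], [-3.03, 3.03]. Speed limits (rad/s): [2.39, 2.39, 3.01, 3.14, 3.14, 3.14].

### API

Orientations are given as [roll, pitch, yaw] about the fixed x, y, z axes, in that order (R = Rz(yaw) Ry(pitch) Rx(roll)).
In Python, from station import arm, cams, get_state gives the robot as it stands (arm), with the cameras (cams) and the readings as plain functions.
- The arm moves only by the shell command python3 nudge.py 'ROWS' [FORCE]. ROWS is a JSON list of rows, 1 to 20 of them, each of 5 numbers: the finger opening in m, then dx, dy, dz in m, then a turn about the tool's z in rad; each row is the pose to reach, as a shift and turn from the pose commanded when the command began, along the tool's axes at that moment; what a row does not reach only later rows make up. A row lasts 1/12 s, in which the tool goes at most 0.0417 m and 0.125 rad, less where a joint would pass 70% of its speed; a pose out of reach is approached as far as the arm can. The fingers move at their own pace and stop on an object; FORCE is the grip in N (left out, the last holds). Time passes only in rows, so rows that do not move let the fingers close. It prints the time, the measured TCP pose, the force, the opening and the grip force at its end.
- get_state(): the state, without advancing time (a new reading comes with each control period).
- cams.grab_frame(name): name is "side" or "top"; returns the picture (400x640x3 uint8, red, green, blue); there is no depth.
- cams.camera_params(name): a dict with "fx", "fy", "cx", "cy" (pixels), "D" ([k1, k2, p1, p2, k3] as OpenCV has them; the pictures are not rectified), "T" (4x4, takes a point from camera to world coordinates). Camera axes: x right, y down, z forward; pixel columns grow to the right and rows downward; lengths in m; the calibration is good to about 2 mm. A picture is of the moment at which its call begins. camera_params takes no time and is no camera call.
- arm.job_done(): hands the job in; it is judged then, once.
The state is a dict: "t": time; "q": joint angles; "qd": joint speeds; "joint_efforts": joint torques, N m; "eef_pos": TCP position; "ee_rot": TCP orientation; "force": force on the tool from outside, world axes, zero at the start; "moment": the same for the moment, N m; "width": finger opening in m; "gripper_force": force on a finger pad.
Only numpy, scipy, OpenCV 4.12 (cv2) and the standard library are available. Lean on these libraries where they do the work, as an engineer would, in place of code of your own. Each camera call takes 0.05 s, during which the arm holds its last target. There are 200 camera calls.

## Working session

There is one attempt and no reset: what is moved stays moved. The work goes in short steps, Python scripts to look and compute and a shell command to move; the robot and the scene stay as the last step left them, time stands still between calls to the robot, and variables do not carry over. Pictures are saved under pics/ and viewed, at most 10 in all, crops included, and the job is handed in when it is done.

```bash
ls; mkdir -p pics; python3 - <<'E'
from station import arm, cams, get_state
import cv2,numpy as np
for n in("side","top"):
    cv2.imwrite(f"pics/{n}0.png",cams.grab_frame(n)[:,:,::-1])
    p=cams.camera_params(n);print(n,p["fx"],p["fy"],p["cx"],p["cy"],p["D"],np.round(p["T"],3).tolist())
s=get_state();print({k:np.round(v,3).tolist() for k,v in s.items()},arm.hold_point_z)
E
```

```text
nudge.py
pics
station.py
side 498.8973461641107 498.8973461641107 319.2203510122071 204.9709589979196 [0.04876267 0.         0.         0.         0.        ] [[-0.999, 0.03, -0.043, 0.624], [0.051, 0.368, -0.928, 1.351], [-0.012, -0.929, -0.369, 0.63], [0.0, 0.0, 0.0, 1.0]]
top 466.28831854407065 466.28831854407065 319.1227471241532 207.7995768550743 [-0.10154246  0.          0.          0.          0.        ] [[-0.046, -0.97, 0.241, 0.319], [-0.999, 0.046, -0.005, 0.059], [-0.006, -0.241, -0.971, 1.214], [0.0, 0.0, 0.0, 1.0]]
{'t': 0.1, 'q': [1.622, 0.359, 0.011, -0.0, -1.224, -0.288], 'qd': [0.001, -0.002, 0.003, 0.001, 0.0, 0.0], 'joint_efforts': [-0.002, -58.417, 29.375, 7.016, 0.01, -0.0], 'eef_pos': [0.158, 0.656, 0.226], 'ee_rot': [3.14, -0.0, -0.237], 'force': [-0.334, 1.016, -1.001], 'moment': [-0.024, -0.031, -0.019], 'gripper_force': 0.0, 'width': 0.088} 0.0188
```

View pics/top0.png

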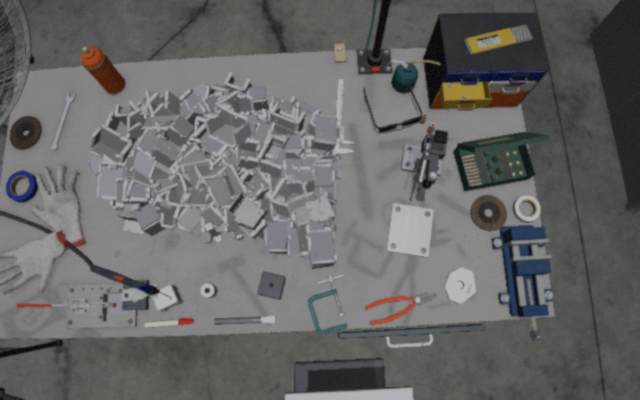

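View pics/side0.png

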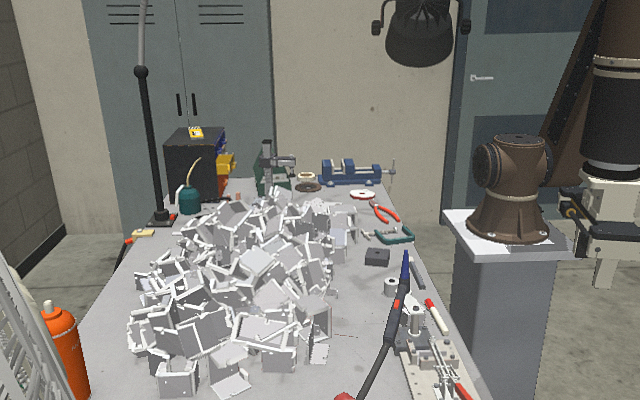

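The top view shows the plate at about (411,230), the stand at (428,160), the block at (271,285) and the boss at (207,291). I'll zoom in on these next.

```bash
cat > h.py <<'E'
from station import arm, cams, get_state
import cv2,numpy as np
def K(p): return np.array([[p["fx"],0,p["cx"]],[0,p["fy"],p["cy"]],[0,0,1.]])
def px2w(n,uv,z):
    p=cams.camera_params(n);T=np.array(p["T"])
    u=cv2.undistortPoints(np.float64(uv).reshape(-1,1,2),K(p),np.array(p["D"])).reshape(-1,2)
    d=np.c_[u,np.ones(len(u))]@T[:3,:3].T
    z=np.broadcast_to(z,len(u))
    return T[:3,3]+d*((z-T[2,3])/d[:,2])[:,None]
def w2px(n,X):
    p=cams.camera_params(n);Ti=np.linalg.inv(np.array(p["T"]))
    return cv2.projectPoints(np.float64(X).reshape(-1,3),cv2.Rodrigues(Ti[:3,:3])[0],Ti[:3,3],K(p),np.array(p["D"]))[0].reshape(-1,2)
def crop(n,x0,y0,w,h,s,f,im=None):
    im=cams.grab_frame(n) if im is None else im
    c=cv2.resize(im[y0:y0+h,x0:x0+w],None,fx=s,fy=s,interpolation=cv2.INTER_CUBIC)
    cv2.imwrite(f,c[:,:,::-1])
E
python3 - <<'E'
from h import *
im=cv2.imread("pics/top0.png")[:,:,::-1]
a=cv2.resize(im[115:265,365:475],None,fx=4,fy=4,interpolation=cv2.INTER_CUBIC)
b=cv2.resize(im[262:312,190:300],None,fx=4,fy=4,interpolation=cv2.INTER_CUBIC)
b=np.vstack([b,np.zeros((400,440,3),np.uint8)])[:600]
s=cv2.imread("pics/side0.png")[:,:,::-1]
b[200:600]=cv2.resize(s[130:200,240:317],(440,400),interpolation=cv2.INTER_CUBIC)
cv2.imwrite("pics/c0.png",np.hstack([a,b[:,:360]])[:,:,::-1])
E
```

```text
(no output)
```

View pics/c0.png

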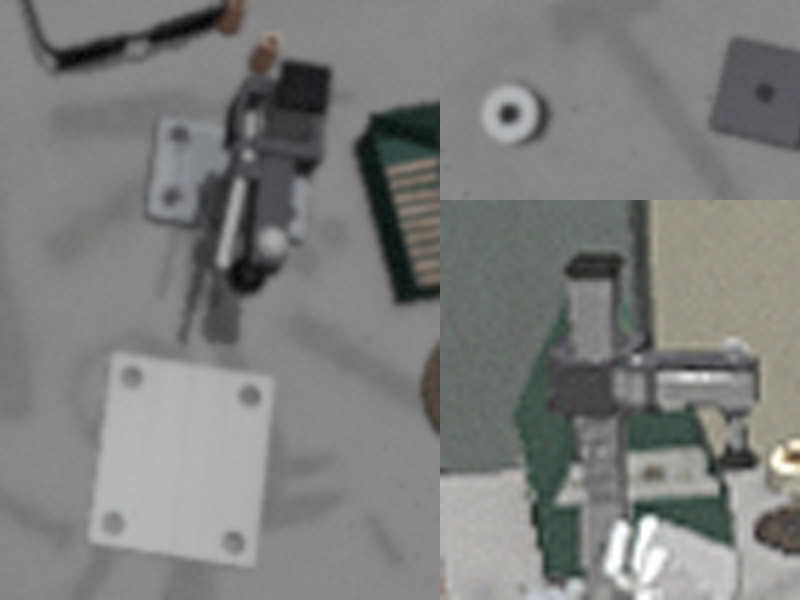

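Crop positions (scale 4, offset 365,115):
- **Plate corners:** (112,352), (274,375), (254,568), (89,543).
- **Flange left corners:** (160,117) rear and (148,219) front.
- **Cap and nut:** cap at roughly (288,60) to (323,110), nut at (271,243).
- **Boss hole:** (509,114) in the right-hand panel.

Next I'll compute the poses.

```bash
python3 - <<'E'
from h import *
from scipy.optimize import least_squares
im=cv2.imread("pics/top0.png"); g=cv2.cvtColor(im,cv2.COLOR_BGR2GRAY)
f=lambda c:np.array([365,115])+(np.float64(c)+.5)/4-.5
def sub(mask,x0,y0,x1,y1):
    m=np.zeros_like(g);m[y0:y1,x0:x1]=mask[y0:y1,x0:x1]
    c=max(cv2.findContours(m,0,1)[0],key=cv2.contourArea);return c
P=px2w("top",f([(112,352),(274,375),(254,568),(89,543)]),.008)
H=px2w("top",f([(132,378),(249,396),(233,543),(113,523)]),.008)
for Q,n in((P,"plate"),(H,"holes")):
    c=Q.mean(0);ya=np.arctan2(*(Q[0]+Q[1]-Q[2]-Q[3])[1::-1]);print(n,c.round(4),ya.round(3),[np.linalg.norm(Q[i]-Q[(i+1)%4]).round(4) for i in range(4)])
# upscaled segmentation for plate, block
def seg(x0,y0,x1,y1,z,dark):
    r=cv2.resize(g[y0:y1,x0:x1],None,fx=8,fy=8,interpolation=cv2.INTER_CUBIC)
    t,m=cv2.threshold(r,0,255,cv2.THRESH_OTSU+(cv2.THRESH_BINARY_INV if dark else 0))
    c=max(cv2.findContours(m,0,1)[0],key=cv2.contourArea).reshape(-1,2)
    w=px2w("top",(c+.5)/8-.5+[x0,y0],z);
    q=(w[:,:2]*1000).astype(np.float32);rr=cv2.minAreaRect(q)
    M=cv2.moments(cv2.convexHull(q));print(t,np.round(rr,4) if 0 else rr,"centroid",M["m10"]/M["m00"],M["m01"]/M["m00"])
print("plate");seg(380,196,442,266,.008,False)
print("block");seg(252,266,292,306,.025,True)
print("boss");seg(195,278,220,304,.034,False)
print("bosshole",px2w("top",[190+(69.5)/4-.5,262+114.5/4-.5],.034))
# stand
fl=px2w("top",f([(160,117),(148,219)]),.014);print("flange",fl)
cap=px2w("top",f([(288,60),(330,70),(323,110),(275,103)]),.229);print("cap",cap.round(4).tolist(),cap.mean(0))
# fit stand: x,y,yaw
obs=np.vstack([f([(160,117),(148,219)]),f([(180,133),(171,196)])[:0],f([(305,86)])])
def mod(v):
    c,s=np.cos(v[2]),np.sin(v[2]);L=np.array([[.060,.055,.014],[-.015,.055,.014],[0,0,.229]])
    return np.c_[v[0]+c*L[:,0]-s*L[:,1],v[1]+s*L[:,0]+c*L[:,1],L[:,2]]
r=least_squares(lambda v:(w2px("top",mod(v))-obs).ravel(),[.65,-.2,0]);print("stand",r.x,r.fun)
# nut
a=f([(271,243)]);b=[(291.6,155.4)]
r=least_squares(lambda X:np.r_[(w2px("top",X)-a).ravel(),(w2px("side",X)-b).ravel()],[.55,-.2,.17]);print("nut",r.x,r.fun)
E
```

```text
plate [ 0.548  -0.1855  0.008 ] -0.2 [np.float64(0.1096), np.float64(0.1313), np.float64(0.109), np.float64(0.1303)]
holes [ 0.5474 -0.185   0.008 ] -0.208 [np.float64(0.079), np.float64(0.1), np.float64(0.0796), np.float64(0.099)]
plate
153.0 ((548.203369140625, -185.02548217773438), (110.87268829345703, 130.8771514892578), 78.34263610839844) centroid 548.0001594895276 -185.20804985143005
block
109.0 ((417.4441223144531, 182.51283264160156), (64.90605926513672, 62.87076950073242), 74.28107452392578) centroid 417.31987201240713 182.6395794461239
boss
147.0 ((410.9774169921875, 346.2117004394531), (35.90797424316406, 34.192283630371094), 0.055770985782146454) centroid 411.1472875036015 346.27433528098186
bosshole [[0.41067735 0.34522367 0.034     ]]
flange [[ 0.78632425 -0.19127391  0.014     ]
 [ 0.71286412 -0.17614089  0.014     ]]
cap [[0.7343, -0.2235, 0.229], [0.7272, -0.2471, 0.229], [0.7029, -0.2401, 0.229], [0.7083, -0.213, 0.229]] [ 0.71818395 -0.23090349  0.229     ]
stand [ 0.71717159 -0.23241829 -0.2004317 ] [-0.31116056 -0.19023629 -0.24068525 -0.18550064  0.46178293  0.30562953]
nut [ 0.63931783 -0.21360266  0.18333111] [-0.00133353  0.0335313  -0.0444922  -0.01375285]
```

```bash
python3 - <<'E'
from h import *
im=cv2.imread("pics/top0.png")
S=8
def big(x0,y0,w,h,lines):
    r=cv2.resize(im[y0:y0+h,x0:x0+w],None,fx=S,fy=S,interpolation=cv2.INTER_CUBIC)
    for L,c in lines:
        q=((w2px("top",L)+.5-[x0,y0])*S-.5).round().astype(int)
        cv2.polylines(r,[q],True,c,1)
    return r
def box(x,y,ya,L):
    L=np.float64(L);c,s=np.cos(ya),np.sin(ya);return np.c_[x+c*L[:,0]-s*L[:,1],y+s*L[:,0]+c*L[:,1],L[:,2]]
def rect(x0,x1,y0,y1,z): return [(x0,y0,z),(x1,y0,z),(x1,y1,z),(x0,y1,z)]
st=(.7172,-.2324,-.2004); z=.167
ls=[(box(*st,rect(-.015,.06,-.055,.055,.014)),(0,0,255)),(box(*st,rect(-.012,.012,-.012,.012,.229)),(0,255,0)),
(box(*st,rect(-.092,-.02,-.011,.011,z+.013)),(255,255,0))]
A=big(400,125,48,66,ls)
B=big(250,262,44,50,[(box(.4185,.1835,-.274,rect(-.03,.03,-.03,.03,.025)),(0,0,255))])
B=np.vstack([B,np.zeros((A.shape[0]-B.shape[0],B.shape[1],3),np.uint8)])
cv2.imwrite("pics/c1.png",np.hstack([A,B]))
E
```

```text
(no output)
```

View pics/c1.png

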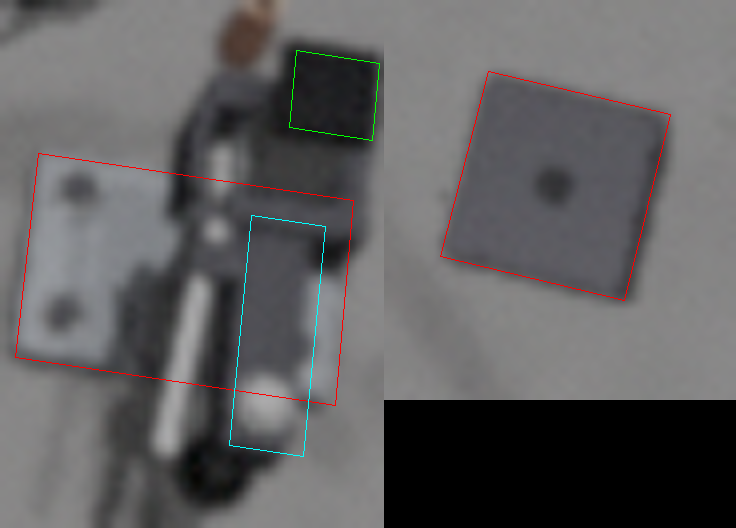

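The red outline fits the block top, with the hole at (554,185) matching the outline's centre. The flange outline matches too, and the arm sits about 1 mm further to +y. I'll nudge the plate sideways by about 12 mm first, with closed fingers.

```bash
cat > d.py <<'E'
# python3 d.py x y z yaw : shift and turn in tool axes from the measured pose
import sys
from station import arm, cams, get_state
import numpy as np
from scipy.spatial.transform import Rotation as R
s=get_state();x=np.float64(sys.argv[1:5])
M=R.from_euler("xyz",s["ee_rot"])
d=M.inv().apply(x[:3]-s["eef_pos"]);t=-(x[3]-s["ee_rot"][2]);t=(t+np.pi)%(2*np.pi)-np.pi
print(d.round(4),round(t,4),"rows>=",np.linalg.norm(d)/.0417,abs(t)/.125)
print("q",np.round(s["q"],2),"rot",np.round(s["ee_rot"],4),"F",np.round(s["force"],1))
E
python3 d.py .5646 -.1029 .2 -.2
python3 nudge.py '[[0,0.15,0.16,0.0268,-0.037],[0,0.3,0.32,0.0268,-0.037],[0,0.573,0.642,0.0268,-0.037],[0,0.573,0.642,0.0268,-0.037],[0,0.573,0.642,0.0268,-0.037],[0,0.573,0.642,0.0268,-0.037],[0,0.573,0.642,0.0268,-0.037],[0,0.573,0.642,0.0268,-0.037],[0,0.573,0.642,0.0268,-0.037],[0,0.573,0.642,0.0268,-0.037],[0,0.573,0.642,0.0268,-0.037],[0,0.573,0.642,0.0268,-0.037],[0,0.573,0.642,0.0268,-0.037],[0,0.573,0.642,0.0268,-0.037],[0,0.573,0.642,0.0268,-0.037],[0,0.573,0.642,0.0268,-0.037],[0,0.573,0.642,0.0268,-0.037],[0,0.573,0.642,0.0268,-0.037],[0,0.573,0.642,0.0268,-0.037],[0,0.573,0.642,0.0268,-0.037]]' 20; python3 d.py .5646 -.1029 .004 -.2
```

```text
t: 1.77
eef_pos: [0.5521, -0.08, 0.2002]
ee_rot: [-3.142, 0.0, -0.2]
force: [0.9, 1.1, 0.4]
width: 0.0002
gripper_force: 0.0
[0.0168 0.02   0.1962] 0.0001 rows>= 4.7472691047465965 0.001161149466518907
q [ 0.21  0.19 -0.29 -0.   -1.1   1.16] rot [-3.1415e+00  2.0000e-04 -1.9990e-01] F [0.9 1.1 0.4]
```

```bash
python3 nudge.py '[[0,0.0168,0.02,0.04,0],[0,0.0168,0.02,0.08,0],[0,0.0168,0.02,0.12,0],[0,0.0168,0.02,0.16,0],[0,0.0168,0.02,0.185,0],[0,0.0168,0.02,0.196,0],[0,0.0168,0.02,0.196,0]]'; python3 nudge.py '[[0,0,0.002,0,0],[0,0,0.004,0,0],[0,0,0.006,0,0],[0,0,0.008,0,0]]';python3 nudge.py '[[0,0,0.002,0,0],[0,0,0.004,0,0]]'
```

```text
t: 2.35
eef_pos: [0.5623, -0.1011, 0.0024]
ee_rot: [3.14, 0.005, -0.2]
force: [0.3, -0.1, -0.2]
width: 0.0004
gripper_force: 0.0
t: 2.68
eef_pos: [0.5632, -0.1087, 0.0054]
ee_rot: [-3.141, -0.002, -0.2]
force: [-0.1, -0.3, 0.2]
width: 0.0005
gripper_force: 0.0
t: 2.85
eef_pos: [0.562, -0.1127, 0.005]
ee_rot: [-3.141, -0.001, -0.2]
force: [-0.5, 0.1, 0.1]
width: 0.0004
gripper_force: 0.0
```

```bash
python3 nudge.py '[[0,0,0.002,0,0],[0,0,0.004,0,0]]' | grep -E "eef|force:";for i in 1 ; do python3 nudge.py '[[0,0,0.002,0,0],[0,0,0.004,0,0]]'| grep -E "eef|force:"; done; python3 - <<'E'
from h import *
crop("top",380,160,90,90,6,"pics/c2.png")
E
```

```text
eef_pos: [0.561, -0.1166, 0.0046]
force: [0.2, -1.0, 0.4]
gripper_force: 0.0
eef_pos: [0.5606, -0.1201, 0.0046]
force: [1.8, 4.3, -0.2]
gripper_force: 2.1
```

View pics/c2.png

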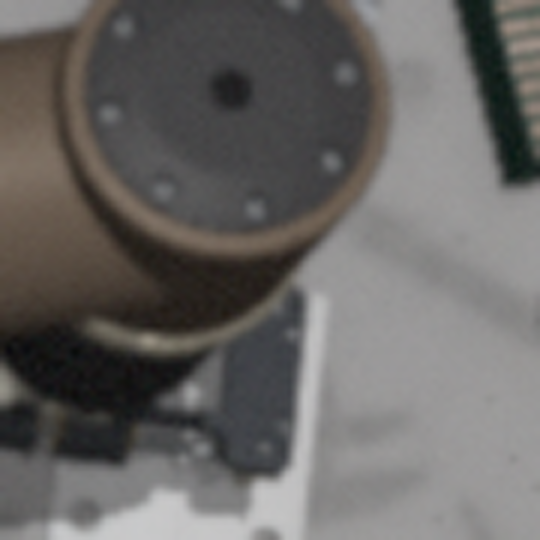

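Contact is felt. The arm hides most of the plate, with only its corner visible at about (265,530), so I'll push 10 mm further, back off and measure.

```bash
python3 nudge.py '[[0,0,0.003,0,0],[0,0,0.006,0,0],[0,0,0.009,0,0],[0,0,0.01,0,0],[0,0,0.01,0,0]]' | grep -E "eef|force:"; python3 nudge.py '[[0,0,-0.02,0,0],[0,0,-0.03,-0.04,0],[0,0,-0.04,-0.08,0],[0,0,-0.08,-0.1,0],[0,-0.03,-0.12,-0.1,0],[0,-0.06,-0.16,-0.1,0],[0,-0.1,-0.2,-0.1,0],[0,-0.14,-0.24,-0.1,0],[0,-0.14,-0.28,-0.1,0],[0,-0.14,-0.28,-0.1,0],[0.08,-0.14,-0.28,-0.1,0]]'| grep -E "eef|force:";python3 - <<'E'
from h import *
im=cams.grab_frame("top");cv2.imwrite("pics/top1.png",im[:,:,::-1]);g=cv2.cvtColor(im,cv2.COLOR_RGB2GRAY)
x0,y0,x1,y1=380,196,446,270
r=cv2.resize(g[y0:y1,x0:x1],None,fx=8,fy=8,interpolation=cv2.INTER_CUBIC)
t,m=cv2.threshold(r,0,255,cv2.THRESH_OTSU)
c=max(cv2.findContours(m,0,1)[0],key=cv2.contourArea).reshape(-1,2)
w=px2w("top",(c+.5)/8-.5+[x0,y0],.008)
q=(w[:,:2]*1000).astype(np.float32);print(cv2.minAreaRect(q))
M=cv2.moments(cv2.convexHull(q));c=np.array([M["m10"],M["m01"]])/M["m00"]/1000;print(c)
cs,s=np.cos(-.2),np.sin(-.2);print("in stand",np.array([[cs,s],[-s,cs]])@(c-[.7173,-.2318]))
E
python3 d.py .4185 .1835 .1 -.274
```

```text
eef_pos: [0.5583, -0.1305, 0.0045]
force: [0.9, 2.0, 0.7]
gripper_force: 1.3
eef_pos: [0.4759, 0.1769, 0.1051]
force: [0.0, 0.5, 0.4]
gripper_force: 0.0
((545.994873046875, -198.43775939941406), (111.241455078125, 130.94911193847656), 78.66022491455078)
[ 0.54569027 -0.19862743]
in stand [-0.17477933 -0.00158226]
[-0.058   0.0024  0.0047] 0.0791 rows>= 1.3972539548007143 0.6330813470771552
q [ 0.74  0.2  -0.52  0.   -0.85  0.64] rot [ 3.1413e+00 -5.0000e-04 -1.9490e-01] F [-0.1 -0.7 -0.1]
```

```bash
python3 - <<'E'
from h import *
g=(cv2.imread("pics/top0.png",0).astype(float)+cv2.imread("pics/top1.png",0))/2
from scipy.ndimage import map_coordinates,gaussian_filter1d
R=lambda a:np.array([[np.cos(a),-np.sin(a)],[np.sin(a),np.cos(a)]])
st=np.array([.7173,-.2318]);A=-.2
def scan(p0,dirn,z,half=.010,gg=g):
    u=np.linspace(-half,half,81);P=st+(R(A)@(np.array(p0)[:,None]+np.array(dirn)[:,None]*u)).T
    q=w2px("top",np.c_[P,np.full(81,z)]);v=gaussian_filter1d(map_coordinates(gg,[q[:,1],q[:,0]],order=3),6)
    d=np.gradient(v);i=np.argmax(abs(d));return u[i]*1000,d[i].round(2)
print("flange left");
for x in np.arange(-.008,.056,.008): print(np.round(x,3),scan((x,.055),(0,1),.014))
print("flange right")
for x in np.arange(-.012,.03,.006): print(np.round(x,3),scan((x,-.055),(0,1),.014))
print("front")
for y in (.05,.045,.04,.035,.03): print(y,scan((-.015,y),(1,0),.014))
g1=cv2.imread("pics/top1.png",0).astype(float)
print("plate sides, centre at -.1748,0")
for x in (-.22,-.2,-.18,-.16,-.14,-.12): print(x,scan((x,.055),(0,1),.008,gg=g1),scan((x,-.055),(0,1),.008,gg=g1))
E
```

```text
flange left
-0.008 (np.float64(-1.2499999999999993), np.float64(-1.69))
0.0 (np.float64(-0.5000000000000004), np.float64(-2.13))
0.008 (np.float64(-0.9999999999999991), np.float64(-1.89))
0.016 (np.float64(-1.4999999999999996), np.float64(-2.05))
0.024 (np.float64(-1.2499999999999993), np.float64(-1.86))
0.032 (np.float64(-2.2500000000000004), np.float64(-1.66))
0.04 (np.float64(-1.7499999999999998), np.float64(-1.72))
0.048 (np.float64(-1.2499999999999993), np.float64(-1.69))
flange right
-0.012 (np.float64(5.5), np.float64(-0.33))
-0.006 (np.float64(2.0), np.float64(0.81))
0.0 (np.float64(8.000000000000002), np.float64(-1.19))
0.006 (np.float64(7.750000000000002), np.float64(-1.74))
0.012 (np.float64(3.000000000000001), np.float64(0.74))
0.018 (np.float64(3.75), np.float64(0.44))
0.024 (np.float64(2.750000000000001), np.float64(0.43))
front
0.05 (np.float64(3.4999999999999996), np.float64(2.33))
0.045 (np.float64(2.750000000000001), np.float64(2.27))
0.04 (np.float64(2.750000000000001), np.float64(2.41))
0.035 (np.float64(3.2499999999999996), np.float64(2.07))
0.03 (np.float64(2.750000000000001), np.float64(2.13))
plate sides, centre at -.1748,0
-0.22 (np.float64(-1.7499999999999998), np.float64(-2.02)) (np.float64(7.750000000000002), np.float64(-1.88))
-0.2 (np.float64(-1.7499999999999998), np.float64(-1.87)) (np.float64(-1.2499999999999993), np.float64(2.09))
-0.18 (np.float64(-2.0), np.float64(-1.83)) (np.float64(-1.4999999999999996), np.float64(1.78))
-0.16 (np.float64(-1.7499999999999998), np.float64(-1.7)) (np.float64(-1.2499999999999993), np.float64(1.49))
-0.14 (np.float64(-1.2499999999999993), np.float64(-2.14)) (np.float64(-2.0), np.float64(1.38))
-0.12 (np.float64(-1.7499999999999998), np.float64(-2.14)) (np.float64(7.500000000000002), np.float64(-1.54))
```

```bash
python3 nudge.py '[[0.088,-0.03,0.0012,0,0.04],[0.088,-0.058,0.0024,0.01,0.079],[0.088,-0.058,0.0024,0.04,0.079],[0.088,-0.058,0.0024,0.06,0.079],[0.088,-0.058,0.0024,0.06,0.079]]'; python3 d.py .4185 .1835 .004 -.274
```

```text
t: 5.03
eef_pos: [0.417, 0.1783, 0.0415]
ee_rot: [3.136, 0.003, -0.28]
force: [-0.6, -0.3, -0.2]
width: 0.039
gripper_force: 0.0
[ 0.0001 -0.0056  0.0375] -0.0058 rows>= 0.9091171312796715 0.04646210561522679
q [ 0.84  0.22 -0.69 -0.   -0.67  0.45] rot [ 3.1359  0.0032 -0.2798] F [-0.6 -0.3 -0.2]
```

```bash
python3 nudge.py '[[0.088,0,-0.0056,0,-0.006],[0.088,0,-0.0056,0,-0.006],[0.088,0,-0.0056,0,-0.006],[0.088,0,-0.0056,0,-0.006],[0.088,0,-0.0056,0,-0.006],[0.088,0,-0.0056,0,-0.006]]'|grep -E "eef|width"; python3 nudge.py '[[0.088,0,0,0.02,0],[0.088,0,0,0.037,0],[0.088,0,0,0.037,0],[0.05,0,0,0.037,0],[0.05,0,0,0.037,0],[0.05,0,0,0.037,0],[0.05,0,0,0.037,0],[0.05,0,0,0.037,0],[0.05,0,0,0.037,0]]' 30
```

```text
eef_pos: [0.4211, 0.1867, 0.045]
width: 0.0789
t: 6.28
eef_pos: [0.4203, 0.1857, 0.0079]
ee_rot: [3.14, 0.0, -0.273]
force: [-2.4, -4.5, 7.2]
width: 0.0596
gripper_force: 30.0
```

```bash
python3 nudge.py '[[0.05,0,0,-0.03,0],[0.05,0,0,-0.07,0],[0.05,0,0,-0.11,0],[0.05,0,0,-0.15,0],[0.05,0,0,-0.15,0]]'; python3 d.py .547 -.1987 .16 -.199
```

```text
t: 6.7
eef_pos: [0.424, 0.1892, 0.165]
ee_rot: [-3.132, -0.007, -0.271]
force: [1.8, 1.4, -5.4]
width: 0.0596
gripper_force: 30.0
[0.2224 0.3408 0.0032] -0.0725 rows>= 9.759736925969392 0.5796623671580257
q [ 0.85  0.05 -0.53  0.   -0.97  0.45] rot [-3.1315 -0.007  -0.2715] F [ 1.8  1.4 -5.4]
```

```bash
python3 nudge.py '[[0.05,0.02,0.03,0,-0.01],[0.05,0.04,0.06,0,-0.02],[0.05,0.06,0.092,0,-0.03],[0.05,0.08,0.123,0,-0.04],[0.05,0.1,0.153,0,-0.05],[0.05,0.12,0.184,0,-0.06],[0.05,0.14,0.215,0,-0.072],[0.05,0.16,0.245,0,-0.072],[0.05,0.18,0.276,0,-0.072],[0.05,0.2,0.306,0,-0.072],[0.05,0.213,0.327,0,-0.072],[0.05,0.22,0.338,0,-0.072],[0.05,0.222,0.34,0,-0.072],[0.05,0.222,0.34,0.01,-0.072],[0.05,0.222,0.34,0.02,-0.072],[0.05,0.222,0.34,0.02,-0.072],[0.05,0.222,0.34,0.02,-0.072],[0.05,0.222,0.34,0.02,-0.072]]'; python3 d.py .547 -.1987 .0175 -.199
```

```text
t: 8.2
eef_pos: [0.5429, -0.1997, 0.1374]
ee_rot: [3.141, 0.0, -0.199]
force: [-0.0, -0.0, -6.7]
width: 0.0597
gripper_force: 30.0
[ 0.0038 -0.0018  0.1199] -0.0003 rows>= 2.877006889071349 0.0026723062828892807
q [-0.01  0.28 -0.33  0.   -0.97  1.39] rot [ 3.1415e+00  3.0000e-04 -1.9930e-01] F [-0.  -0.  -6.7]
```

```bash
python3 nudge.py '[[0.05,0.0038,-0.0018,0.03,0],[0.05,0.0038,-0.0018,0.06,0],[0.05,0.0038,-0.0018,0.09,0],[0.05,0.0038,-0.0018,0.105,0],[0.05,0.0038,-0.0018,0.112,0],[0.05,0.0038,-0.0018,0.115,0],[0.05,0.0038,-0.0018,0.117,0],[0.05,0.0038,-0.0018,0.117,0],[0.05,0.0038,-0.0018,0.117,0],[0.05,0.0038,-0.0018,0.117,0]]'; python3 d.py .547 -.1987 .0162 -.199; python3 nudge.py '[[0.05,0,0,0.001,0],[0.05,0,0,0.002,0],[0.05,0,0,0.003,0],[0.05,0,0,0.003,0],[0.05,0,0,0.003,0]]'; python3 - <<'E'
from h import *
cv2.imwrite("pics/side1.png",cams.grab_frame("side")[:,:,::-1])
crop("side",230,130,110,90,7,"pics/c3.png")
E
```

```text
t: 9.03
eef_pos: [0.548, -0.1997, 0.0217]
ee_rot: [-3.141, -0.002, -0.201]
force: [-0.4, 0.4, -6.3]
width: 0.0597
gripper_force: 30.0
[-0.0012 -0.0008  0.0055] -0.0016 rows>= 0.13685975374871007 0.012826052951211864
q [-0.01  0.42 -0.43  0.   -0.72  1.38] rot [-3.1413e+00 -2.2000e-03 -2.0060e-01] F [-0.4  0.4 -6.3]
t: 9.45
eef_pos: [0.547, -0.1996, 0.0174]
ee_rot: [3.142, 0.0, -0.201]
force: [-0.2, 0.1, -6.4]
width: 0.0597
gripper_force: 30.0
```

```bash
python3 nudge.py '[[0.05,0,-0.001,0.0007,0],[0.05,0,-0.001,0.0014,0],[0.05,0,-0.001,0.002,0],[0.05,0,-0.001,0.002,0]]'
```

```text
t: 9.88
eef_pos: [0.5474, -0.1985, 0.016]
ee_rot: [3.142, -0.0, -0.2]
force: [-1.7, 2.4, 2.3]
width: 0.0598
gripper_force: 30.0
```

Block is seated. I'll release it, lift and check from above.

```bash
python3 nudge.py '[[0.08,0,0,0,0],[0.08,0,0,0,0],[0.08,0,0,0,0],[0.08,0,0,0,0],[0.08,0,0,-0.03,0],[0.08,0,0,-0.07,0],[0.08,0,0,-0.11,0],[0.06,-0.03,-0.03,-0.13,0],[0.06,-0.06,-0.07,-0.13,0],[0.06,-0.08,-0.11,-0.13,0],[0.06,-0.1,-0.15,-0.13,0],[0.06,-0.12,-0.19,-0.13,0],[0.06,-0.14,-0.23,-0.13,0],[0.06,-0.16,-0.27,-0.13,0],[0.06,-0.18,-0.31,-0.13,0],[0.06,-0.2,-0.35,-0.13,0],[0.06,-0.22,-0.39,-0.13,0],[0.06,-0.22,-0.39,-0.13,0],[0.06,-0.22,-0.39,-0.13,0]]'; python3 d.py .411 .3457 .007 -.2
cat > meas.py <<'E'
from h import *
import sys
from scipy.ndimage import map_coordinates,gaussian_filter1d
R=lambda a:np.array([[np.cos(a),-np.sin(a)],[np.sin(a),np.cos(a)]])
def rectfit(g,x,y,ya,hx,hy,z,half=.007):
    "refine a rectangle by edge scans; returns x,y,yaw and edge contrasts"
    c=np.array([x,y]);u=np.linspace(-half,half,57)
    for it in range(4):
        off={}
        for k,(n,t,hn,ht) in enumerate([((1,0),(0,1),hx,hy),((-1,0),(0,1),hx,hy),((0,1),(1,0),hy,hx),((0,-1),(1,0),hy,hx)]):
            o=[]
            for s in np.linspace(-.75,.75,9):
                p=np.array(t)*s*ht+np.array(n)*hn
                P=c+(R(ya)@(p[:,None]+np.array(n)[:,None]*u)).T
                q=w2px("top",np.c_[P,np.full(len(u),z)]);v=gaussian_filter1d(map_coordinates(g,[q[:,1],q[:,0]],order=3),5)
                o.append((s*ht,u[np.argmax(abs(np.gradient(v)))]))
            o=np.array(o);off[k]=(np.median(o[:,1]),np.polyfit(o[:,0],o[:,1],1)[0],o[:,1].std())
        dx=(off[0][0]-off[1][0])/2;dy=(off[2][0]-off[3][0])/2
        c=c+R(ya)@[dx,dy];ya+=.5*np.mean([-off[0][1],off[1][1],off[2][1],-off[3][1]])
    return c.round(4),round(ya,4),{k:np.round(np.array(v)*1000,1).tolist() for k,v in off.items()}
E
python3 - <<'E'
from meas import *
im=cams.grab_frame("top");cv2.imwrite("pics/top2.png",im[:,:,::-1]);g=cv2.cvtColor(im,cv2.COLOR_RGB2GRAY).astype(float)
print("plate",rectfit(g,.5459,-.1985,-.2,.065,.055,.008)); print("block",rectfit(g,.546,-.1985,-.2,.03,.03,.033))
crop("top",375,190,75,75,7,"pics/c4.png",im)
E
```

```text
t: 11.47
eef_pos: [0.4091, 0.233, 0.1462]
ee_rot: [-3.139, -0.002, -0.196]
force: [0.8, -0.7, 0.5]
width: 0.06
gripper_force: 0.0
[-0.0204 -0.1106  0.1394] 0.0039 rows>= 4.295095535352903 0.031428183999903325
q [ 0.94  0.09 -0.54  0.   -0.94  0.44] rot [-3.139e+00 -1.700e-03 -1.961e-01] F [ 0.8 -0.7  0.5]
plate (array([ 0.5459, -0.1986]), np.float64(-0.2017), {0: [0.0, 0.0, 0.4], 1: [0.0, -0.8, 0.3], 2: [0.0, -2.1, 0.4], 3: [0.0, -1.7, 0.3]})
block (array([ 0.5435, -0.1943]), np.float64(-0.199), {0: [1.0, -3.7, 0.2], 1: [1.3, 2.2, 0.3], 2: [0.7, -2.2, 0.2], 3: [0.7, -2.2, 0.2]})
```

View pics/c4.png

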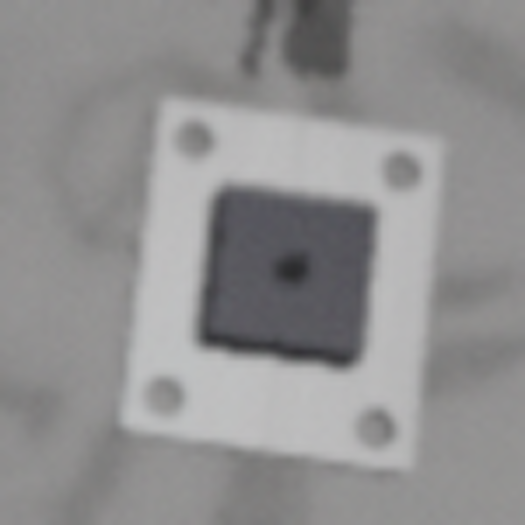

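The block sits inside the plate outline, with its hole at (291,267) in the crop and the plate corners at (160,98), (442,137), (412,468) and (122,430).

```bash
python3 - <<'E'
from meas import *
g=cv2.imread("pics/top2.png",0);g0=cv2.imread("pics/top0.png",0)
def hole(g,u,v,z,r=4):
    x0,y0=int(u)-r,int(v)-r;w=g[y0:y0+2*r+1,x0:x0+2*r+1].astype(float);w=np.clip(np.median(w)-10-w,0,None)
    yy,xx=np.mgrid[y0:y0+2*r+1,x0:x0+2*r+1];p=[(w*xx).sum()/w.sum(),(w*yy).sum()/w.sum()];return np.round(p,2),px2w("top",[p],z).round(4)
print("block now",hole(g,416.1,227.7,.033));print("block start",hole(g0,271,285,.025));print("boss hole",hole(g0,207.4,290.4,.034,3))
# far edges of block top (clean): scan +x and -y edges
p=lambda c:np.array([375,190])+(np.float64(c)+.5)/7-.5
w=px2w("top",p([(228,185),(378,207),(360,352),(205,338)]),.033)[:,:2];print((R(.2)@(w-[.5459,-.1986]).T).T.round(4))
E
python3 nudge.py '[[0.06,-0.005,-0.03,0.02,0],[0.06,-0.01,-0.07,0.04,0],[0.06,-0.015,-0.1,0.06,0],[0.06,-0.0204,-0.1106,0.08,0],[0.06,-0.0204,-0.1106,0.09,0],[0.06,-0.0204,-0.1106,0.09,0],[0.06,-0.0204,-0.1106,0.09,0],[0.06,-0.0204,-0.1106,0.09,0]]'; python3 d.py .411 .3457 .007 -.2
```

```text
block now (array([416.34, 227.97]), array([[ 0.5457, -0.1965,  0.033 ]]))
block start (array([270.84, 284.7 ]), array([[0.4185, 0.1839, 0.025 ]]))
boss hole (array([206.82, 290.04]), array([[0.4109, 0.3454, 0.034 ]]))
[[ 0.0274  0.0292]
 [ 0.0276 -0.0273]
 [-0.0279 -0.0261]
 [-0.0313  0.0313]]
t: 12.18
eef_pos: [0.4122, 0.3391, 0.0564]
ee_rot: [-3.141, -0.0, -0.202]
force: [0.2, -0.3, 1.9]
width: 0.0602
gripper_force: 0.0
[-0.0025 -0.0062  0.0494] -0.0016 rows>= 1.196295251170199 0.01303399467392552
q [ 1.06  0.3  -0.51  0.   -0.75  0.31] rot [-3.1408e+00 -5.0000e-04 -2.0160e-01] F [ 0.2 -0.3  1.9]
```

```bash
python3 nudge.py '[[0.06,-0.0021,-0.0062,0.01,0],[0.06,-0.0021,-0.0062,0.025,0],[0.06,-0.0021,-0.0062,0.04,0],[0.06,-0.0021,-0.0062,0.049,0],[0.06,-0.0021,-0.0062,0.049,0],[0.06,-0.0021,-0.0062,0.049,0]]';python3 d.py .4115 .3457 .007 -.2
```

```text
t: 12.68
eef_pos: [0.4109, 0.3462, 0.0066]
ee_rot: [3.141, -0.0, -0.201]
force: [0.2, -0.2, 1.1]
width: 0.0597
gripper_force: 0.0
[ 0.0007  0.0004 -0.0004] -0.001 rows>= 0.021377906757818744 0.007656195403939137
q [ 1.07  0.38 -0.55  0.   -0.64  0.3 ] rot [ 3.1413 -0.     -0.201 ] F [ 0.2 -0.2  1.1]
```

```bash
python3 nudge.py '[[0.03,0.0005,0,0,0],[0.03,0.0005,0,0,0],[0.03,0.0005,0,0,0],[0.03,0.0005,0,0,0],[0.03,0.0005,0,0,0]]' 25|grep -E "t:|eef|force|width"; python3 nudge.py '[[0.03,0,0,-0.03,0],[0.03,0,0,-0.07,0],[0.03,0,0,-0.11,0],[0.03,0,0,-0.15,0],[0.03,0,0,-0.15,0],[0.03,0,0,-0.15,0]]';python3 d.py .5464 -.1983 .15 -.2
```

```text
t: 13.1
eef_pos: [0.4112, 0.3461, 0.0069]
ee_rot: [-3.142, -0.0, -0.201]
force: [-1.3, -1.0, 3.9]
width: 0.0352
gripper_force: 25.0
t: 13.6
eef_pos: [0.4118, 0.3475, 0.159]
ee_rot: [-3.136, -0.002, -0.201]
force: [-0.8, -0.3, -3.5]
width: 0.0355
gripper_force: 25.0
[0.2407 0.5081 0.0066] -0.0008 rows>= 13.482848867318939 0.006476217325658951
q [ 1.06  0.19 -0.39 -0.   -0.99  0.31] rot [-3.1362e+00 -1.6000e-03 -2.0080e-01] F [-0.8 -0.3 -3.5]
```

```bash
python3 nudge.py '[[0.03,0.016,0.034,0,0],[0.03,0.033,0.07,0,0],[0.03,0.05,0.106,0,0],[0.03,0.067,0.142,0,0],[0.03,0.084,0.178,0,0],[0.03,0.101,0.214,0,0],[0.03,0.118,0.25,0,0],[0.03,0.135,0.286,0,0],[0.03,0.152,0.321,0,0],[0.03,0.169,0.357,0,0],[0.03,0.186,0.393,0,0],[0.03,0.203,0.429,0,0],[0.03,0.22,0.464,0,0],[0.03,0.233,0.49,0,0],[0.03,0.2407,0.508,0.005,0],[0.03,0.2407,0.508,0.01,0],[0.03,0.2407,0.508,0.01,0],[0.03,0.2407,0.508,0.01,0],[0.03,0.2407,0.508,0.01,0]]';python3 d.py .5464 -.1983 .042 -.2
```

```text
t: 15.18
eef_pos: [0.5452, -0.1988, 0.1458]
ee_rot: [3.142, 0.002, -0.2]
force: [0.4, 0.3, -2.0]
width: 0.0349
gripper_force: 25.0
[ 0.0012 -0.0008  0.1037] -0.0001 rows>= 2.488230960222351 0.0008704002245281117
q [-0.01  0.27 -0.31 -0.   -0.99  1.38] rot [ 3.1415e+00  1.5000e-03 -2.0010e-01] F [ 0.4  0.3 -2. ]
```

```bash
python3 nudge.py '[[0.03,0.0012,-0.0008,0.03,0],[0.03,0.0012,-0.0008,0.06,0],[0.03,0.0012,-0.0008,0.08,0],[0.03,0.0012,-0.0008,0.093,0],[0.03,0.0012,-0.0008,0.1,0],[0.03,0.0012,-0.0008,0.1015,0],[0.03,0.0012,-0.0008,0.1015,0],[0.03,0.0012,-0.0008,0.1015,0],[0.03,0.0012,-0.0008,0.1015,0]]';python3 d.py .5464 -.1983 .0399 -.2
```

```text
t: 15.93
eef_pos: [0.548, -0.1989, 0.0462]
ee_rot: [-3.141, -0.002, -0.2]
force: [-0.4, 0.5, -2.4]
width: 0.0352
gripper_force: 25.0
[-0.0017 -0.0003  0.0063] -0.0004 rows>= 0.15777289827448587 0.0029521756393400267
q [-0.01  0.39 -0.41  0.   -0.77  1.38] rot [-3.1413e+00 -2.2000e-03 -2.0040e-01] F [-0.4  0.5 -2.4]
```

```bash
python3 nudge.py '[[0.03,-0.0004,-0.0003,0.0015,0],[0.03,-0.0004,-0.0003,0.003,0],[0.03,-0.0004,-0.0003,0.003,0],[0.03,-0.0004,-0.0003,0.003,0]]'|grep -E "eef|force";python3 d.py .5464 -.1983 .0399 -.2
```

```text
eef_pos: [0.5467, -0.1987, 0.042]
force: [0.2, 0.4, -2.8]
gripper_force: 25.0
[-0.0004 -0.0003  0.0021] -0.0009 rows>= 0.05263293904270351 0.007127329572682584
q [-0.01  0.39 -0.42  0.   -0.76  1.38] rot [-3.1416 -0.     -0.2009] F [ 0.2  0.4 -2.8]
```

```bash
python3 nudge.py '[[0.03,-0.0004,-0.0003,0.0008,0],[0.03,-0.0004,-0.0003,0.0015,0],[0.03,-0.0004,-0.0003,0.0022,0],[0.03,-0.0004,-0.0003,0.0022,0]]'
```

```text
t: 16.6
eef_pos: [0.5464, -0.1983, 0.0399]
ee_rot: [3.141, 0.0, -0.201]
force: [-0.9, 0.3, 0.2]
width: 0.0352
gripper_force: 25.0
```

```bash
python3 nudge.py '[[0.03,0,0,0.0004,0],[0.06,0,0,0.0004,0],[0.06,0,0,0.0004,0],[0.06,0,0,0.0004,0],[0.06,0,0,-0.02,0],[0.06,0,0,-0.06,0],[0.06,0,0,-0.1,0],[0.06,-0.03,-0.03,-0.11,0],[0.06,-0.06,-0.06,-0.11,0],[0.06,-0.09,-0.09,-0.11,0],[0.06,-0.12,-0.12,-0.11,0],[0.06,-0.14,-0.155,-0.11,0],[0.06,-0.14,-0.19,-0.11,0],[0.06,-0.14,-0.23,-0.11,0],[0.06,-0.14,-0.27,-0.11,0],[0.06,-0.14,-0.3,-0.11,0],[0.06,-0.14,-0.3,-0.11,0]]'; python3 - <<'E'
from meas import *
im=cams.grab_frame("top");cv2.imwrite("pics/top3.png",im[:,:,::-1]);g=cv2.cvtColor(im,cv2.COLOR_RGB2GRAY).astype(float)
print("plate",rectfit(g,.5459,-.1985,-.2,.065,.055,.008))
A=cv2.resize(im[190:265,375:450],None,fx=6,fy=6,interpolation=cv2.INTER_CUBIC)
s=cams.grab_frame("side");B=cv2.resize(s[165:240,280:330],None,fx=6,fy=6,interpolation=cv2.INTER_CUBIC)
cv2.imwrite("pics/c5.png",np.hstack([A,B])[:,:,::-1])
print(w2px("side",[.546,-.198,.067]))
E
```

```text
t: 18.02
eef_pos: [0.4709, 0.1284, 0.1502]
ee_rot: [-3.14, -0.002, -0.197]
force: [0.5, 0.4, -0.3]
width: 0.0602
gripper_force: 0.0
plate (array([ 0.5458, -0.1986]), np.float64(-0.2014), {0: [0.0, 2.0, 0.2], 1: [0.3, -0.8, 0.4], 2: [0.0, 3.1, 0.3], 3: [0.0, 0.7, 0.2]})
[[320.95925879 189.98865065]]
```

View pics/c5.png

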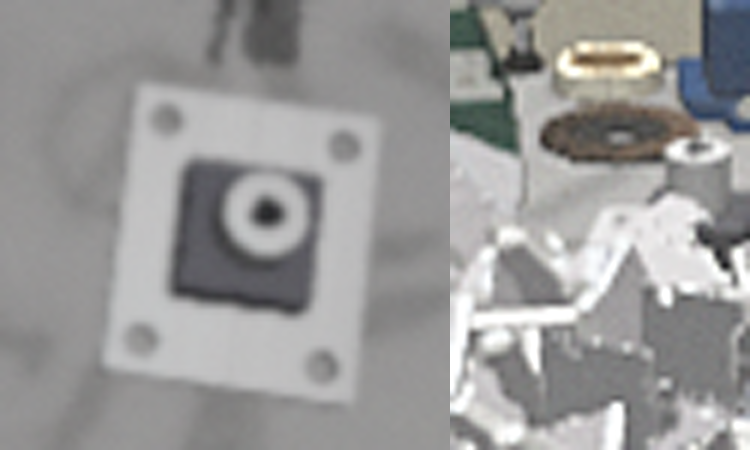

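The boss stands upright on the block, with its hole at (266,212) in the crop. Checking whether it is centred:

```bash
python3 - <<'E'
from meas import *
g=cv2.imread("pics/top3.png",0)
def hole(g,u,v,z,r=4):
    x0,y0=int(u)-r,int(v)-r;w=g[y0:y0+2*r+1,x0:x0+2*r+1].astype(float);w=np.clip(150-w,0,None)
    yy,xx=np.mgrid[y0:y0+2*r+1,x0:x0+2*r+1];p=[(w*xx).sum()/w.sum(),(w*yy).sum()/w.sum()];return np.round(p,2),px2w("top",[p],z).round(4)
print("boss",hole(g,418.9,224.9,.067,3),px2w("top",[(418.9,224.9)],.067))
p=lambda c:np.array([375,190])+(np.float64(c)+.5)/6-.5
print("outer circle",px2w("top",p([(265,214)]),.067))
E
python3 d.py .441 -.1776 .15 -.2
```

```text
boss (array([419.12, 225.05]), array([[ 0.5463, -0.1969,  0.067 ]])) [[ 0.54675169 -0.19638427  0.067     ]]
outer circle [[ 0.54587273 -0.19591756  0.067     ]]
[ 0.0321  0.3019 -0.0004] 0.0014 rows>= 7.279768213029045 0.011283526597011928
q [ 0.67  0.11 -0.51 -0.   -0.95  0.71] rot [ 3.1413e+00  3.0000e-04 -1.9860e-01] F [-0.5 -0.4 -0.1]
```

```bash
python3 nudge.py '[[0.06,0.003,0.03,0,0],[0.06,0.007,0.07,0,0],[0.06,0.01,0.11,0,0],[0.06,0.015,0.15,0,0],[0.06,0.02,0.19,0,0],[0.06,0.024,0.23,0,0],[0.06,0.028,0.265,0,0],[0.06,0.031,0.29,0,0],[0.06,0.0321,0.302,0,0],[0.06,0.0321,0.302,0.02,0],[0.06,0.0321,0.302,0.04,0],[0.06,0.0321,0.302,0.04,0],[0.06,0.0321,0.302,0.04,0]]'; python3 d.py .441 -.1785 .004 -.2
```

```text
t: 19.2
eef_pos: [0.4389, -0.1795, 0.1094]
ee_rot: [3.141, 0.002, -0.202]
force: [0.1, -0.7, 0.6]
width: 0.0602
gripper_force: 0.0
[ 0.0022 -0.0015  0.1054] -0.0021 rows>= 2.527302987879964 0.017054598043564795
q [ 0.03  0.14 -0.58  0.   -0.85  1.34] rot [ 3.141e+00  2.400e-03 -2.021e-01] F [ 0.1 -0.7  0.6]
```

```bash
python3 nudge.py '[[0.06,0.001,-0.001,0.03,-0.002],[0.06,0.001,-0.001,0.06,-0.002],[0.06,0.001,-0.001,0.085,-0.002],[0.06,0.001,-0.001,0.1,-0.002],[0.06,0.001,-0.001,0.104,-0.002],[0.06,0.001,-0.001,0.104,-0.002],[0.06,0.001,-0.001,0.104,-0.002]]'; python3 nudge.py '[[0.06,0.004,0,0,0],[0.06,0.008,0,0,0],[0.06,0.012,0,0,0],[0.06,0.016,0,0,0],[0.06,0.019,0,0,0],[0.06,0.022,0,0,0]]'; python3 d.py .6 -.2 .004 -.2
```

```text
t: 19.78
eef_pos: [0.4425, -0.178, 0.007]
ee_rot: [-3.142, -0.001, -0.198]
force: [-0.2, -0.2, -0.1]
width: 0.0599
gripper_force: 0.0
t: 20.28
eef_pos: [0.4636, -0.1824, 0.0059]
ee_rot: [-3.142, -0.0, -0.199]
force: [-0.4, 0.1, -0.1]
width: 0.0603
gripper_force: 0.0
[ 0.1372 -0.0097  0.002 ] 0.0012 rows>= 3.299068056746181 0.009243177783943679
q [ 0.02  0.34 -0.64  0.   -0.6   1.35] rot [-3.1416e+00 -3.0000e-04 -1.9880e-01] F [-0.4  0.1 -0.1]
```

```bash
python3 nudge.py '[[0.06,0.002,0,0.001,0],[0.06,0.004,0,0.0015,0],[0.06,0.006,0,0.0015,0],[0.06,0.008,0,0.0015,0],[0.06,0.011,0,0.0015,0],[0.06,0.014,0,0.0015,0],[0.06,0.018,0,0.0015,0],[0.06,0.022,0,0.0015,0],[0.06,0.026,0,0.0015,0],[0.06,0.03,0,0.0015,0],[0.06,0.034,0,0.0015,0],[0.06,0.038,0,0.0015,0],[0.06,0.042,0,0.0015,0],[0.06,0.045,0,0.0015,0],[0.06,0.047,0,0.0015,0],[0.06,0.048,0,0.0015,0]]'; python3 d.py .6 -.2 .004 -.2
```

```text
t: 21.62
eef_pos: [0.5037, -0.1917, 0.0036]
ee_rot: [3.14, 0.011, -0.2]
force: [-17.5, 4.0, 18.1]
width: 0.0597
gripper_force: 11.1
[ 0.096  -0.0111 -0.0014] -0.0004 rows>= 2.3174864913242077 0.002849613895207881
q [-0.    0.4  -0.54 -0.   -0.65  1.37] rot [ 3.1401  0.0112 -0.2004] F [-17.5   4.   18.1]
```

```bash
python3 nudge.py '[[0.06,0,0,-0.0005,0],[0.06,0,0,-0.001,0],[0.06,0,0,-0.001,0]]'|grep -E "eef|rot|force"; python3 - <<'E'
from h import *
im=cams.grab_frame("top");s=cams.grab_frame("side")
A=cv2.resize(im[160:270,360:460],None,fx=4,fy=4,interpolation=cv2.INTER_CUBIC)
B=cv2.resize(s[130:240,250:345],None,fx=4,fy=4,interpolation=cv2.INTER_CUBIC)
cv2.imwrite("pics/c6.png",np.hstack([A,B])[:,:,::-1])
E
```

```text
eef_pos: [0.505, -0.1917, 0.004]
ee_rot: [3.141, 0.009, -0.201]
force: [-9.6, 0.9, 2.9]
gripper_force: 5.2
```

View pics/c6.png

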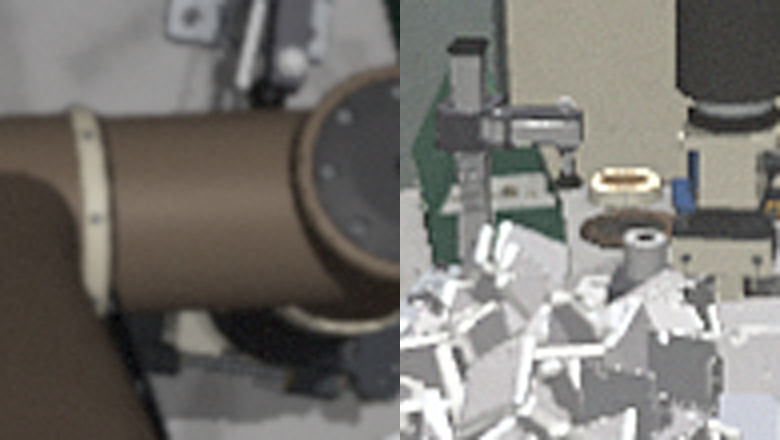

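The side view shows the boss top at (646,238) in the right-hand panel, still on the pile, with about 8 mm to the gripper body on its right. The arm hides the pile from above. The vertical force eased after a 1 mm lift, so I'll keep pushing.

```bash
python3 nudge.py '[[0.06,0.002,0,0,0],[0.06,0.004,0,0,0],[0.06,0.007,0,0,0],[0.06,0.01,-0.0005,0,0],[0.06,0.013,-0.0005,0,0],[0.06,0.016,-0.0005,0,0],[0.06,0.019,-0.001,0,0],[0.06,0.022,-0.001,0,0],[0.06,0.025,-0.001,0,0]]'|grep -E "t:|eef|rot|force"; python3 d.py .6 -.2 .005 -.2; python3 - <<'E'
from h import *
s=cams.grab_frame("side");cv2.imwrite("pics/side2.png",s[:,:,::-1])
E
```

```text
t: 22.72
eef_pos: [0.5294, -0.1956, 0.0039]
ee_rot: [3.141, 0.01, -0.2]
force: [-12.0, 2.2, 6.2]
gripper_force: 6.5
[ 0.0701 -0.0097 -0.0018] -0.0004 rows>= 1.6970995554841621 0.003441444820818873
q [-0.01  0.43 -0.48 -0.   -0.68  1.38] rot [ 3.1407  0.0098 -0.2004] F [-12.    2.2   6.2]
```

```bash
python3 nudge.py '[[0.06,0.002,0,0,0],[0.06,0.004,0,0,0],[0.06,0.007,0,-0.0003,0],[0.06,0.01,0,-0.0003,0],[0.06,0.013,0,-0.0005,0],[0.06,0.016,0,-0.0005,0],[0.06,0.019,0,-0.0005,0],[0.06,0.022,0,-0.0005,0],[0.06,0.024,0,-0.0005,0],[0.06,0.026,0,-0.0005,0]]'|grep -E "t:|eef|rot|force"; python3 nudge.py '[[0.06,0.001,0,0,0],[0.06,0.002,0,0,0],[0.06,0.003,0,0,0]]'|grep -E "t:|eef|rot|force"; python3 nudge.py '[[0.06,0.001,0,0,0],[0.06,0.002,0,0,0],[0.06,0.003,0,0,0]]'|grep -E "t:|eef|rot|force"
```

```text
t: 23.6
eef_pos: [0.5555, -0.2006, 0.0041]
ee_rot: [3.141, 0.009, -0.2]
force: [-9.4, 1.7, 2.8]
gripper_force: 5.0
t: 23.85
eef_pos: [0.5582, -0.2012, 0.0041]
ee_rot: [3.141, 0.009, -0.2]
force: [-9.3, 1.5, 2.4]
gripper_force: 5.0
t: 24.1
eef_pos: [0.5612, -0.2017, 0.0041]
ee_rot: [3.141, 0.009, -0.2]
force: [-10.0, 1.5, 2.4]
gripper_force: 4.9
```

```bash
for i in 1; do python3 nudge.py '[[0.06,0.001,0,0,0],[0.06,0.002,0,0,0],[0.06,0.003,0,0,0]]'|grep -E "t:|eef|rot|force:"; python3 nudge.py '[[0.06,0.001,0,0,0],[0.06,0.002,0,0,0]]'|grep -E "t:|eef|rot|force:"; python3 nudge.py '[[0.06,0.001,0,0,0],[0.06,0.002,0,0,0]]'|grep -E "t:|eef|rot|force:"; done
```

```text
t: 24.35
eef_pos: [0.5641, -0.2023, 0.0041]
ee_rot: [3.141, 0.009, -0.2]
force: [-9.6, 1.9, 1.9]
gripper_force: 4.9
t: 24.52
eef_pos: [0.5661, -0.2027, 0.0041]
ee_rot: [3.141, 0.009, -0.2]
force: [-9.6, 2.1, 2.1]
gripper_force: 4.9
t: 24.68
eef_pos: [0.5673, -0.2029, 0.004]
ee_rot: [3.141, 0.011, -0.201]
force: [-13.5, 4.3, 6.8]
gripper_force: 7.7
```

```bash
python3 nudge.py '[[0.06,0.001,0,0,0],[0.06,0.001,0,0,0]]'|grep -E "t:|eef|rot|force:"; python3 nudge.py '[[0.06,0.001,0,0,0],[0.06,0.001,0,0,0]]'|grep -E "t:|eef|rot|force:"
```

```text
t: 24.85
eef_pos: [0.5673, -0.203, 0.004]
ee_rot: [3.141, 0.012, -0.201]
force: [-14.7, 5.2, 6.5]
gripper_force: 8.2
t: 25.02
eef_pos: [0.5673, -0.203, 0.0039]
ee_rot: [3.141, 0.014, -0.201]
force: [-17.1, 6.3, 9.0]
gripper_force: 9.8
```

```bash
python3 nudge.py '[[0.06,0.001,0,0,0],[0.06,0.002,0,0,0],[0.06,0.003,0,0,0],[0.06,0.003,0,0,0]]'|grep -E "t:|eef|rot|force:"; python3 nudge.py '[[0.06,-0.003,0,0,0],[0.06,-0.008,0,0,0],[0.06,-0.015,0,-0.004,0],[0.06,-0.03,0,-0.02,0],[0.06,-0.06,0,-0.05,0],[0.06,-0.1,0,-0.09,0],[0.06,-0.13,-0.02,-0.12,0],[0.06,-0.14,-0.06,-0.15,0],[0.06,-0.14,-0.1,-0.17,0],[0.06,-0.14,-0.14,-0.19,0],[0.06,-0.14,-0.18,-0.2,0],[0.06,-0.14,-0.22,-0.2,0],[0.06,-0.14,-0.26,-0.2,0],[0.06,-0.14,-0.3,-0.2,0],[0.06,-0.14,-0.3,-0.2,0]]'|grep -E "t:|eef|rot|force:";python3 - <<'E'
from meas import *
im=cams.grab_frame("top");cv2.imwrite("pics/top4.png",im[:,:,::-1]);g=cv2.cvtColor(im,cv2.COLOR_RGB2GRAY).astype(float)
s=cams.grab_frame("side");cv2.imwrite("pics/side4.png",s[:,:,::-1])
print("plate",rectfit(g,.6391,-.2165,-.2,.065,.055,.008))
A=cv2.resize(im[125:235,385:465],None,fx=5,fy=5,interpolation=cv2.INTER_CUBIC)
B=cv2.resize(s[130:240,250:325],None,fx=5,fy=5,interpolation=cv2.INTER_CUBIC)
cv2.imwrite("pics/c7.png",np.hstack([A,B])[:,:,::-1])
E
```

```text
t: 25.35
eef_pos: [0.5675, -0.2031, 0.0038]
ee_rot: [3.141, 0.019, -0.201]
force: [-24.7, 9.3, 16.6]
gripper_force: 14.8
t: 26.6
eef_pos: [0.5011, 0.1213, 0.207]
ee_rot: [-3.139, -0.003, -0.197]
force: [-0.2, -0.3, 0.5]
gripper_force: 0.0
plate (array([ 0.641 , -0.2173]), np.float64(-0.1896), {0: [0.3, -57.8, 2.4], 1: [0.0, -7.3, 0.3], 2: [0.3, -12.0, 0.5], 3: [0.3, 12.0, 0.5]})
```

View pics/c7.png

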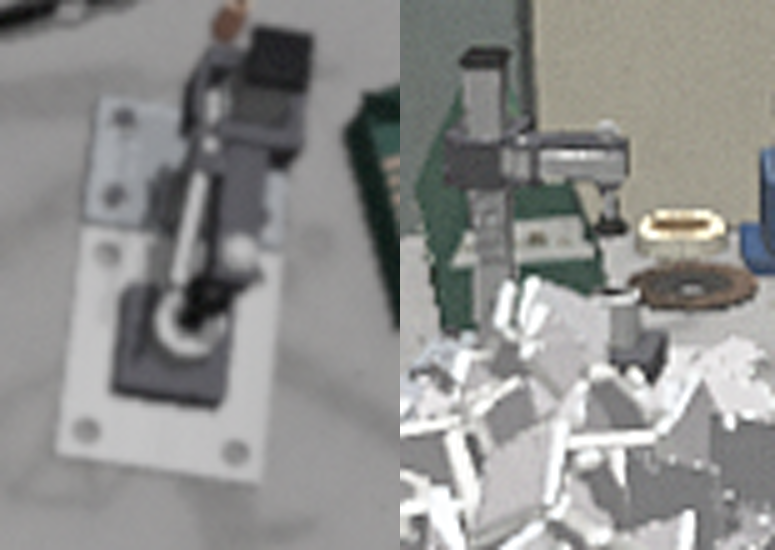

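The plate is against the flange with its left edge collinear with the flange's (around (82,228) in the crop). The boss and block are still in place relative to it, and the foot hangs over the boss. Checking lateral alignment numerically:

```bash
python3 - <<'E'
from meas import *
g=cv2.imread("pics/top4.png",0).astype(float);st=np.array([.7173,-.2318])
def scan(p0,dirn,z,half=.008):
    u=np.linspace(-half,half,65);P=st+(R(-.2)@(np.array(p0)[:,None]+np.array(dirn)[:,None]*u)).T
    q=w2px("top",np.c_[P,np.full(65,z)]);v=gaussian_filter1d(map_coordinates(g,[q[:,1],q[:,0]],order=3),5)
    d=np.gradient(v);i=np.argmax(abs(d));return round(u[i]*1000,2),round(d[i],1)
print("flange L",[scan((x,.055),(0,1),.014) for x in np.arange(-.008,.05,.008)])
print("plate L",[scan((x,.055),(0,1),.008) for x in np.arange(-.14,-.02,.015)])
print("plate R",[scan((x,-.055),(0,1),.008) for x in np.arange(-.14,-.02,.015)])
print("front",[scan((-.145,y),(1,0),.008) for y in np.arange(-.045,.05,.015)])
z=.165
print("arm R top",[scan((x,-.011),(0,1),z+.013) for x in np.arange(-.088,-.03,.01)])
print("arm L top",[scan((x,.011),(0,1),z+.013) for x in np.arange(-.088,-.03,.01)])
nut=px2w("top",np.array([[385,125]])+(np.array([[240,250]])+.5)/5-.5,[.183]);print("nut",(R(.2)@(nut[0,:2]-st)))
E
python3 d.py .64 -.2158 .25 -.2
```

```text
flange L [(np.float64(-1.0), np.float64(-2.0)), (np.float64(-0.5), np.float64(-2.5)), (np.float64(-1.25), np.float64(-1.9)), (np.float64(-1.5), np.float64(-2.2)), (np.float64(-1.25), np.float64(-2.1)), (np.float64(-1.75), np.float64(-2.0)), (np.float64(-1.75), np.float64(-2.1)), (np.float64(-1.5), np.float64(-1.8))]
plate L [(np.float64(-0.25), np.float64(-2.4)), (np.float64(-1.0), np.float64(-2.2)), (np.float64(-0.5), np.float64(-2.0)), (np.float64(-0.5), np.float64(-2.3)), (np.float64(-1.25), np.float64(-1.8)), (np.float64(-0.75), np.float64(-1.8)), (np.float64(-1.0), np.float64(-2.0)), (np.float64(-1.5), np.float64(-1.6)), (np.float64(-0.5), np.float64(-2.1))]
plate R [(np.float64(-0.25), np.float64(1.3)), (np.float64(6.25), np.float64(-1.8)), (np.float64(-1.0), np.float64(1.4)), (np.float64(-0.75), np.float64(1.4)), (np.float64(-1.75), np.float64(2.1)), (np.float64(-1.0), np.float64(2.1)), (np.float64(-1.0), np.float64(1.3)), (np.float64(-1.25), np.float64(2.0)), (np.float64(-1.0), np.float64(1.9))]
front [(np.float64(1.75), np.float64(2.8)), (np.float64(2.25), np.float64(2.7)), 
[... 158 characters left out ...]
.75), np.float64(2.8))]
arm R top [(np.float64(-0.25), np.float64(-3.6)), (np.float64(2.0), np.float64(-1.1)), (np.float64(2.5), np.float64(-2.5)), (np.float64(0.0), np.float64(-3.0)), (np.float64(2.5), np.float64(-2.9)), (np.float64(2.5), np.float64(-2.7))]
arm L top [(np.float64(6.0), np.float64(2.9)), (np.float64(6.0), np.float64(3.6)), (np.float64(0.75), np.float64(-2.5)), (np.float64(1.25), np.float64(-2.6)), (np.float64(6.5), np.float64(2.9)), (np.float64(-2.5), np.float64(-0.3))]
nut [-0.07786871  0.00193205]
[ 0.2016  0.3034 -0.0438] 0.005 rows>= 8.798299493059801 0.039967646905765264
q [ 0.62  0.11 -0.37  0.   -1.09  0.76] rot [-3.1402e+00 -1.7000e-03 -1.9500e-01] F [-0.  -2.  -0.1]
```

```bash
python3 nudge.py '[[0.072,0.01,0.01,-0.03,0],[0.072,0.03,0.03,-0.06,0.005],[0.072,0.05,0.06,-0.073,0.005],[0.072,0.07,0.095,-0.073,0.005],[0.072,0.09,0.13,-0.073,0.005],[0.072,0.11,0.165,-0.073,0.005],[0.072,0.135,0.195,-0.073,0.005],[0.072,0.16,0.225,-0.073,0.005],[0.072,0.18,0.255,-0.073,0.005],[0.072,0.195,0.28,-0.073,0.005],[0.072,0.201,0.295,-0.073,0.005],[0.072,0.201,0.298,-0.073,0.005],[0.072,0.201,0.298,-0.073,0.005],[0.072,0.201,0.298,-0.073,0.005]]';python3 d.py .6408 -.2104 .2 -.2
```

```text
t: 27.87
eef_pos: [0.6376, -0.2143, 0.279]
ee_rot: [-3.141, -0.0, -0.204]
force: [-0.0, 0.1, 0.1]
width: 0.072
gripper_force: 0.0
[ 0.0023 -0.0044  0.079 ] -0.0043 rows>= 1.8984577277263848 0.034150536377037355
q [-0.04  0.33  0.09 -0.   -1.33  1.4 ] rot [-3.1413e+00 -2.0000e-04 -2.0430e-01] F [-0.   0.1  0.1]
```

```bash
python3 nudge.py '[[0.072,0.0023,-0.0044,0.02,-0.004],[0.072,0.0023,-0.0044,0.045,-0.004],[0.072,0.0023,-0.0044,0.065,-0.004],[0.072,0.0023,-0.0044,0.075,-0.004],[0.072,0.0023,-0.0044,0.075,-0.004],[0.072,0.0023,-0.0044,0.075,-0.004],[0.072,0.0023,-0.0044,0.075,-0.004]]';python3 d.py .6408 -.2104 .146 -.2
```

```text
t: 28.45
eef_pos: [0.6422, -0.2104, 0.2057]
ee_rot: [3.141, -0.003, -0.199]
force: [0.5, -0.0, 0.3]
width: 0.0722
gripper_force: 0.0
[-0.0015  0.0003  0.0597] 0.0011 rows>= 1.4313308773593845 0.00894268796306008
q [-0.03  0.37 -0.02  0.   -1.18  1.4 ] rot [ 3.1415e+00 -2.6000e-03 -1.9890e-01] F [ 0.5 -0.   0.3]
```

```bash
python3 nudge.py '[[0.072,-0.0006,0,0.01,0],[0.072,-0.0006,0,0.02,0],[0.072,-0.0006,0,0.03,0],[0.072,-0.0006,0,0.03,0]]'|grep -E "eef|force:";  python3 nudge.py '[[0.072,0,0,0.01,0],[0.072,0,0,0.02,0],[0.072,0,0,0.025,0],[0.072,0,0,0.027,0],[0.072,0,0,0.027,0],[0.072,0,0,0.027,0]]'; python3 d.py .6408 -.2104 .146 -.2
```

```text
eef_pos: [0.6392, -0.2102, 0.1707]
force: [-0.4, -0.3, -1.4]
gripper_force: 0.0
t: 29.28
eef_pos: [0.6408, -0.2106, 0.1468]
ee_rot: [3.141, -0.0, -0.2]
force: [0.7, -0.4, -0.4]
width: 0.0718
gripper_force: 0.0
[-0.0001 -0.0002  0.0008] 0.0003 rows>= 0.02050804919228522 0.002008080813162394
q [-0.03  0.41 -0.09  0.   -1.06  1.4 ] rot [ 3.1414e+00 -1.0000e-04 -1.9970e-01] F [ 0.7 -0.4 -0.4]
```

```bash
python3 nudge.py '[[0.042,0,0,0,0],[0.042,0,0,0,0],[0.042,0,0,0,0],[0.042,0,0,0,0]]' 22|grep -E "eef|force|width";  python3 nudge.py '[[0.028,0,0,0,0],[0.028,0,0,0,0],[0.028,0,0,0,0],[0.028,0,0,0,0]]'; 
```

```text
eef_pos: [0.6408, -0.2105, 0.1471]
force: [0.7, 0.6, 0.1]
width: 0.0507
gripper_force: 0.0
t: 29.95
eef_pos: [0.6402, -0.2101, 0.146]
ee_rot: [-3.141, 0.001, -0.2]
force: [-0.0, 2.2, -4.1]
width: 0.0332
gripper_force: 21.9
```

```bash
python3 nudge.py '[[0.028,0,0,0.003,0],[0.028,0,0,0.006,0],[0.028,0,0,0.01,0],[0.028,0,0,0.014,0],[0.028,0,0,0.018,0],[0.028,0,0,0.022,0],[0.028,0,0,0.026,0],[0.028,0,0,0.029,0],[0.028,0,0,0.03,0]]'|grep -E "t:|eef|force|width";python3 nudge.py '[[0.028,0,0,0.001,0],[0.028,0,0,0.002,0],[0.028,0,0,0.003,0]]'|grep -E "t:|eef|force|width"
```

```text
t: 30.7
eef_pos: [0.6402, -0.2102, 0.1156]
ee_rot: [-3.141, 0.001, -0.2]
force: [-1.9, 5.2, -3.1]
width: 0.0332
gripper_force: 21.9
t: 30.95
eef_pos: [0.6403, -0.2101, 0.1132]
ee_rot: [-3.141, 0.001, -0.2]
force: [-1.8, 4.7, -3.4]
width: 0.0334
gripper_force: 21.9
```

```bash
python3 nudge.py '[[0.028,0,0,0.001,0],[0.028,0,0,0.002,0],[0.028,0,0,0.003,0]]'|grep -E "eef|force:";python3 nudge.py '[[0.028,0,0,0.001,0],[0.028,0,0,0.002,0],[0.028,0,0,0.003,0]]'|grep -E "t:|eef|force:"
```

```text
eef_pos: [0.6403, -0.2101, 0.1102]
force: [-1.0, 4.9, -3.0]
gripper_force: 21.9
t: 31.45
eef_pos: [0.6402, -0.2102, 0.1073]
ee_rot: [-3.141, 0.001, -0.2]
force: [-2.0, 4.3, -4.0]
gripper_force: 21.9
```

```bash
python3 nudge.py '[[0.028,0,0,0.001,0],[0.028,0,0,0.002,0],[0.028,0,0,0.002,0]]'|grep -E "eef|force:";python3 nudge.py '[[0.028,0,0,0.001,0],[0.028,0,0,0.002,0],[0.028,0,0,0.002,0]]'|grep -E "t:|eef|force:";python3 nudge.py '[[0.028,0,0,0.001,0],[0.028,0,0,0.002,0],[0.028,0,0,0.002,0]]'|grep -E "t:|eef|force:"
```

```text
eef_pos: [0.6402, -0.2102, 0.105]
force: [-1.6, 4.4, -3.9]
gripper_force: 21.9
t: 31.95
eef_pos: [0.6402, -0.2102, 0.1037]
ee_rot: [-3.141, 0.001, -0.2]
force: [-4.2, 5.7, 1.3]
gripper_force: 21.9
t: 32.2
eef_pos: [0.6403, -0.2102, 0.1021]
ee_rot: [-3.141, 0.001, -0.2]
force: [-3.9, 6.0, 2.7]
gripper_force: 21.9
```

```bash
python3 nudge.py '[[0.028,0,0,0.001,0],[0.028,0,0,0.0025,0],[0.028,0,0,0.004,0],[0.028,0,0,0.0055,0],[0.028,0,0,0.007,0],[0.028,0,0,0.008,0],[0.028,0,0,0.008,0]]'|grep -E "eef|force:";python3 nudge.py '[[0.028,0,0,0.001,0],[0.028,0,0,0.002,0],[0.028,0,0,0.002,0]]'|grep -E "t:|eef|force:|width"
```

```text
eef_pos: [0.6403, -0.2102, 0.095]
force: [-7.7, 7.6, 7.8]
gripper_force: 21.9
t: 33.03
eef_pos: [0.6403, -0.2102, 0.0933]
ee_rot: [3.142, 0.0, -0.199]
force: [-7.7, 7.7, 9.2]
width: 0.0333
gripper_force: 21.9
```

```bash
python3 nudge.py '[[0.028,0,0,0.001,0],[0.028,0,0,0.002,0],[0.028,0,0,0.002,0]]'|grep -E "t:|eef|force:|width"; python3 nudge.py '[[0.06,0,0,0,0],[0.06,0,0,0,0],[0.06,0,0,0,0],[0.06,0,0,0,0],[0.06,0,0,0,0],[0.06,0,0,0,0]]'; python3 - <<'E'
from h import *
cv2.imwrite("pics/side5.png",cams.grab_frame("side")[:,:,::-1])
E
```

```text
t: 33.28
eef_pos: [0.6403, -0.2102, 0.0915]
ee_rot: [3.142, 0.0, -0.199]
force: [-7.1, 8.7, 11.1]
width: 0.033
gripper_force: 21.9
t: 33.78
eef_pos: [0.6408, -0.211, 0.0898]
ee_rot: [3.141, -0.0, -0.2]
force: [-0.1, 0.6, -0.6]
width: 0.0593
gripper_force: 0.0
```

```bash
python3 nudge.py '[[0.07,0,0,0,0],[0.07,0,0,-0.02,0],[0.07,0,0,-0.05,0],[0.07,0,0,-0.09,0],[0.07,0,0,-0.13,0],[0.07,0,0,-0.16,0],[0.07,-0.02,-0.02,-0.18,0],[0.07,-0.05,-0.05,-0.18,0],[0.07,-0.08,-0.08,-0.18,0],[0.07,-0.1,-0.11,-0.18,0],[0.07,-0.12,-0.15,-0.17,0],[0.07,-0.13,-0.19,-0.16,0],[0.07,-0.14,-0.23,-0.15,0],[0.07,-0.14,-0.27,-0.15,0],[0.07,-0.14,-0.3,-0.15,0],[0.07,-0.14,-0.3,-0.15,0]]'; python3 - <<'E'
from h import *
s=cams.grab_frame("side");im=cams.grab_frame("top")
cv2.imwrite("pics/side6.png",s[:,:,::-1]);cv2.imwrite("pics/top6.png",im[:,:,::-1])
A=cv2.resize(im[125:235,385:465],None,fx=5,fy=5,interpolation=cv2.INTER_CUBIC)
B=cv2.resize(s[130:240,250:325],None,fx=5,fy=5,interpolation=cv2.INTER_CUBIC)
cv2.imwrite("pics/c8.png",np.hstack([A,B])[:,:,::-1])
for z in (.165,.11,.105,.1): print(z,(w2px("side",[.639,-.216,z+.013])-[250,130]+.5)*5-.5+[400,0],(w2px("top",[.639,-.216,z+.013])-[385,125]+.5)*5)
# shift of collar/arm patch between side4 and side6
a=cv2.imread("pics/side4.png");t=a[152:172,275:297]
r=cv2.matchTemplate(cv2.imread("pics/side6.png")[140:215,265:310],t,cv2.TM_CCOEFF_NORMED);print(cv2.minMaxLoc(r),"start (10,12)")
E
```

```text
t: 35.17
eef_pos: [0.5639, 0.1162, 0.2394]
ee_rot: [-3.141, -0.001, -0.196]
force: [1.0, -0.7, 0.3]
width: 0.0702
gripper_force: 0.0
0.165 [[610.53874932 135.83464959]] [[241.89349464 258.47656092]]
0.11 [[613.26286722 216.57136692]] [[216.22918788 292.75198927]]
0.105 [[613.50643572 223.80928545]] [[214.01144117 295.71182684]]
0.1 [[613.74933877 231.03057231]] [[211.81191418 298.64703087]]
(-0.39959272742271423, 0.5980060696601868, (16, 45), (10, 12)) start (10,12)
```

View pics/c8.png

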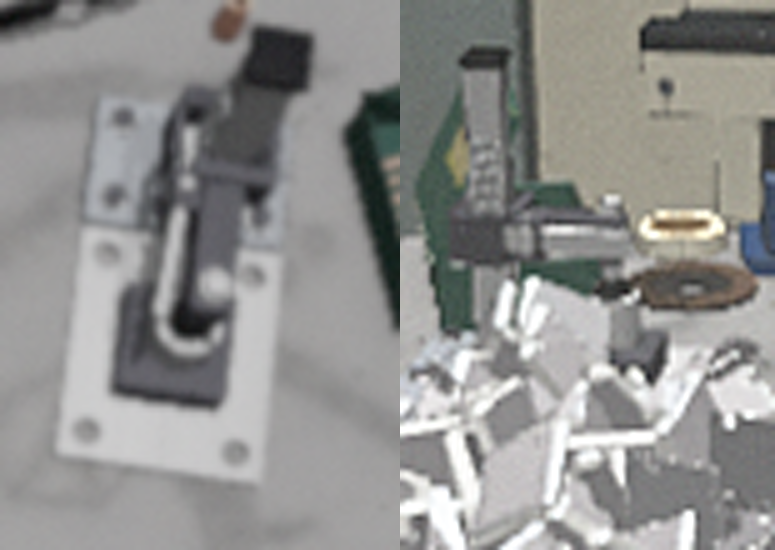

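The final view shows the arm down, with the nut at about (610,205) against (608,128) before. That is roughly 52 mm lower, about 10 mm into the foot's spring. The plate corners at (57,455) and (263,482) have not moved, and the robot is clear.

```bash
python3 -c "
from station import arm, cams, get_state
print(arm.job_done())"
```

```text
the job is handed in; nothing more can be done
None
```

I handed the job in at about 35 s: the parts are piled, slid hard against the stop and clamped with the arm locked about 10 mm into the foot's spring; by camera the block and boss sit about 2 mm off the plate's centre, and no verdict came back.

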